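# Move the wash pot from the hot plate to the pot rest and stand the flux brush in it

### The arm

A 6-joint arm with a two-finger parallel gripper is mounted at the origin on the work surface. World frame = base frame: x ahead of the robot, y to its left, z up, the work surface at z = 0. Lengths are in m, angles in rad, forces in N, time in s.
With the tool pointing down it reaches from about 0.3 to 0.775 m from the base axis. Payload 14.6 kg.
Tool frame: the origin (TCP) lies at the very end of the fingers, on their centre line; the grasp point (between the pads) lies 19 mm behind it; z points along the fingers, y is the line along which they close (so a half turn about z gives the same grasp; the last joint's range is limited). The gripper opens to 85 mm and grips with 20 to 120 N. Pads are 22 mm wide; open, the fingers measure 114 mm over their backs; the gripper's body (76 mm by 85 mm) begins 54 mm behind the grasp point. The pads swing forward as they close: fully open they stand 13 mm farther back than shut.
Start: joints at [1.033, 0.3, 1.521, -0, 1.321, -0.067], TCP at [0.249, 0.49, 0.231] pointing down, gripper open.
Joint ranges: [-3.03, 3.03], [-0.79, 2.21], [0.23, 2.52], [-1.04, 4.18], [0, 3.07], [-2.55, 2.55]. Speed limits (rad/s): [2.22, 2.22, 2.57, 3.14, 3.14, 3.14].

### API

Orientations are given as [roll, pitch, yaw] about the fixed x, y, z axes, in that order (R = Rz(yaw) Ry(pitch) Rx(roll)).
In Python, from station import monitor, imaging, ticket gives the robot as it stands. The module is installed in compiled form; this text tells all that it offers.
- The arm moves only by the shell command python3 -m pendant 'ROWS' [OPENING]. ROWS is JSON, a list of rows, each a list of 6 numbers: the shift along the tool's x, y, z scaled (see below), then the turn, a rotation vector about the tool's x, y, z scaled (see below). A call has 1 to 20 rows; each row is the pose to reach, as a shift and turn from the pose commanded when the call began, along the tool's axes at that moment; what a row does not reach only later rows make up. The controller multiplies each number of a shift by 0.4 m and each number of a turn by 90 degrees. A row lasts 1/8 s, in which the tool goes at most 62.5 mm and 10.7 degrees, less where a joint would pass 70% of its speed; a pose out of reach is approached as far as the arm can. A call with a number of a shift or a turn outside -1 to 1 is refused whole. A call with a gripper value outside its range is refused whole. OPENING is the opening, from 0 (shut) to 1 (fully open), set as the call begins (- or left out, the last holds). The fingers move at their own pace and stop on an object; the grip force is fixed at half the most. Time passes only in rows, so rows that repeat a pose let the fingers close. It gives the time, the measured TCP pose, the force, the opening and the grip force at its end, in the units of the state.
- monitor.get_obs(): the state, without advancing time (a new reading comes with each control period).
- imaging.capture(name): name is "scene" or "top" or "wrist"; returns a dict with "image" (400x640x3 uint8, blue, green, red), "intrinsics" (3x3 intrinsics, pixels), "rvec" (rotation vector, rad) and "tvec" (3), from world to camera coordinates, as OpenCV has them. Camera axes: x right, y down, z forward; pixel columns grow to the right and rows downward; lengths in m; the calibration is good to about 2 mm. A picture is of the moment at which its call begins. There is no depth.
- ticket.finish_job(): hands the job in; it is judged then, once.
The state is a dict: "clock": time; "joint_pos": joint angles; "dq": joint speeds; "tau": joint torques, N m; "eef_pos": TCP position; "tcp_rot": TCP orientation; "contact_force": force on the tool from outside, world axes, zero at the start; "moment": the same for the moment, N m; "gripper_width": opening from 0.0 (shut) to 1.0 (fully open); "grip_force": force on a finger pad.
Only numpy, scipy, OpenCV 4.12 (cv2) and the standard library are available. Lean on these libraries where they do the work, as an engineer would, in place of code of your own. Each camera call takes 0.05 s, during which the arm holds its last target. There are 200 camera calls.

### The job

The hot plate is needed for the next board: swing up the wash pot's bail handle, lift the pot off the hot plate by the grip of that bail, and set it down gently, upright, with its whole base on the cork-topped pot rest beside. Lay the bail down again to either side so that the mouth is clear, and stand the flux brush in the pot, bristles down and handle up (it may lean on the rim). Do not tip the pot, and leave the solder spool and the parts box where they are.

Things in the scene. Friction and masses are not known exactly. Their poses are not given: they have to be found in the camera images.
- hotplate: White laboratory hot plate, fixed. Its black square glass-ceramic top is 160 x 160 mm and lies 90 mm above the bench; the housing under it is 170 x 170 mm. Origin on the bench under the centre of the black top. A lower control panel (56 mm high, 2 knobs) reaches out to 180 mm from the origin on its own -x side, 170 mm wide. z up.
- pot: Open stainless pot, on the hot plate at the start, 0.4 to 0.65 kg with its bail, 100 mm high. Outer diameter 92 mm at the base, 105 mm over the rolled rim; wall 3 mm, floor 4 mm. Origin: centre of its underside, z up. Ears on its +y and -y sides carry the bail; the hinge axis runs along the pot's y through the pot's axis, 88 mm above the underside; 117 mm wide over the bail.
- bail (a joint): Angle of the pot's bail (5 mm wire): 0 = straight up over the mouth; +1.57 / -1.57 = its stops, lying level at ear height out over the pot's own +x / -x side. Light friction: it stays up only within about 0.3 rad of upright, else it sinks to that side. At the start it lies at +1.57.
- sleeve: Black grip sleeve on the middle of the bail: round bar, 16 mm diameter, 66 mm long, parallel to the hinge axis. Origin at its centre, 105 mm from the hinge axis; y along its length. It spins freely on the wire, so it can be pinched firmly while the bail swings and the pot hangs. With the bail down, about 45 mm are free between sleeve and pot wall.
- rest: Pot rest: grey round foot, upright telescoping column with a small clamp knob, and on it a round cork-topped platform of 170 mm diameter, level, centred over the origin. Origin: centre of the foot's underside, on the bench. The column is clamped as the last user left it and does not give: the platform's top is anywhere from 55 to 95 mm above the bench. This is not told: look, or feel for it.
- brush: Flux brush lying flat, 190 mm long, 40 g: black handle of 14 x 14 mm section, then an 18 mm wide shoulder, a steel ferrule and 30 mm of tan bristles (18 x 11 mm, stiff). Origin on its axis at mid-length, 7 mm above the bench as it lies; its +x points along it to the bristle tip; the plain handle runs from x = -95 to +20 mm.
- brush_tip (a point): End of the bristles, on the brush's axis, 95 mm from its origin.
- spool: Bystander: reel of solder standing flat, 60 mm diameter, 40 mm high. Origin at the centre of its underside.
- partsbox: Bystander: clear lidded parts box, 106 x 156 mm, 50 mm high. Origin at the centre of its underside.
- ironstand: Bystander: soldering-iron stand with the iron in it, fixed; base 160 x 85 mm, about 110 mm high over its pale blue guard. The iron's handle sticks out on the stand's own -x side, rising to 165 mm at 130 mm from the origin. Origin at the centre of its underside.
There are look-alikes about, which are no part of the job. There is more than one size of the brush; the job needs the smaller.

How it is judged:
By the outcome, as a careful person would: the job done as asked, in the order asked, and still so for the second after the job is handed in, with the robot touching nothing.
It also fails if it takes over 72 s, if anything falls off the work surface, if the arm or the gripper's body presses on something with over 40 N, if the wrist force passes 120 N, or if a joint passes its speed limit or range.

## Working session

There is one attempt and no reset: what is moved stays moved. The work goes in short steps, Python scripts to look and compute and a shell command to move; the robot and the scene stay as the last step left them, time stands still between calls to the robot, and variables do not carry over. Pictures are saved under pics/ and viewed, at most 13 in all, crops included, and the job is handed in when it is done.

```bash
mkdir -p pics; cat > h.py <<'E'
import numpy as np,cv2,json
from scipy.spatial.transform import Rotation as R
from station import monitor,imaging,ticket
def cap(n,save=None):
    c=imaging.capture(n)
    if save: cv2.imwrite('pics/'+save,c['image'])
    return c
def ray(c,uv):
    M=cv2.Rodrigues(np.array(c['rvec'],float))[0];K=np.array(c['intrinsics'])
    d=M.T@np.linalg.inv(K)@np.array([uv[0],uv[1],1.]);o=-M.T@np.array(c['tvec'],float).ravel()
    return o,d
def onz(c,uv,z):
    o,d=ray(c,uv);return o+d*(z-o[2])/d[2]
def tri(c1,u1,c2,u2):
    o1,d1=ray(c1,u1);o2,d2=ray(c2,u2)
    s=np.linalg.lstsq(np.c_[d1,-d2],o2-o1,rcond=None)[0]
    a=o1+s[0]*d1;b=o2+s[1]*d2
    return (a+b)/2,np.linalg.norm(a-b)
def proj(c,P):
    return cv2.projectPoints(np.array(P,float).reshape(-1,3),np.array(c['rvec'],float),np.array(c['tvec'],float),np.array(c['intrinsics']),None)[0].reshape(-1,2)
def rel(p,rpy):
    "shift, turn numbers to reach world pose from current measured"
    o=monitor.get_obs();A=R.from_euler('xyz',o['tcp_rot'])
    s=A.inv().apply(np.array(p)-o['eef_pos'])/.4
    t=(A.inv()*R.from_euler('xyz',rpy)).as_rotvec()/(np.pi/2)
    return np.round(s,4),np.round(t,4)
E
python3 - <<'E'
from h import *
import pickle
d={}
for n in ['scene','top','wrist']: d[n]=cap(n,n+'0.png'); print(n,ray(d[n],(320,200)),d[n]['intrinsics'][0][0])
pickle.dump(d,open('c0.pkl','wb'))
print(monitor.get_obs())
E
```

```text
scene (array([ 0.79034697, -0.48279383,  1.1763532 ]), array([-0.23766799,  0.44322759, -0.86435163])) 379.24350357519893
top (array([0.44402996, 0.02859404, 1.15948677]), array([ 0.0611577 ,  0.00411859, -0.99815766])) 372.1994065223723
wrist (array([0.18908621, 0.52079307, 0.37203591]), array([ 0.22352785, -0.12874951, -0.96633126])) 296.58940143190233
{'clock': 0.15, 'joint_pos': array([ 1.03343229e+00,  3.00339998e-01,  1.52144419e+00, -2.26662279e-05,
        1.32069028e+00, -6.66248915e-02]), 'dq': array([ 0.00145588, -0.00097828, -0.00269545, -0.00017289, -0.00154163,
        0.00125007]), 'tau': array([ 7.15085152e-04, -5.43670893e+01, -3.61887288e+01, -6.43137059e-05,
        3.21433392e-03,  4.79755977e-05]), 'eef_pos': array([0.24937789, 0.49001466, 0.23085114]), 'tcp_rot': array([-3.14071133e+00, -3.68000779e-05,  2.67085911e+00]), 'contact_force': array([-1.19689375, -0.03227232, -0.70636214]), 'moment': array([ 0.01368319, -0.0101915 , -0.0424778 ]), 'grip_force': 0.0, 'gripper_width': 0.9987749124313436}
```

View pics/top0.png

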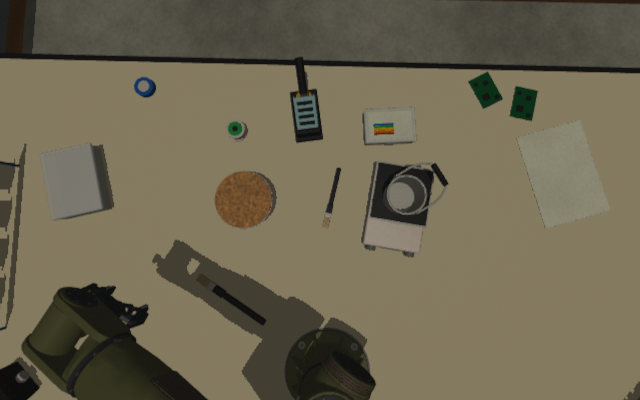

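View pics/scene0.png

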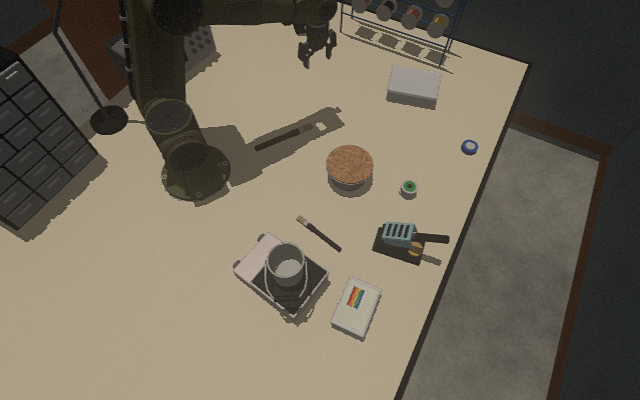

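Top view: pot at (406,195) with its bail lying towards the sleeve at (439,175). The cork is at (245,199), the small brush runs from (338,170) to its bristles at (327,226), and the iron stand is at (305,115). Scene view: cork at (350,163), pot at (287,262).

```bash
python3 - <<'E'
from h import *
import pickle
d=pickle.load(open('c0.pkl','rb'));t,s=d['top'],d['scene']
def comp(c,m,uv,rad):
    z=np.zeros_like(m);cv2.circle(z,uv,rad,255,-1);m=m&z
    cs=max(cv2.findContours(m,0,2)[0],key=cv2.contourArea);return cs
def cork(c,uv):
    h=cv2.cvtColor(c['image'],cv2.COLOR_BGR2HSV)
    m=((h[...,0]<16)&(h[...,1]>90)&(h[...,2]>70)).astype(np.uint8)*255
    m=cv2.morphologyEx(m,cv2.MORPH_CLOSE,np.ones((5,5)))
    cs=comp(c,m,uv,45);e=cv2.fitEllipse(cv2.convexHull(cs));return e
et,es=cork(t,(245,199)),cork(s,(350,163));print(et,es)
P,err=tri(t,et[0],s,es[0]);print('cork',P,err)
# brush
for c,a,b in((t,(338,169),(326,227)),(s,(340,250),(297,216))):
    A,B=onz(c,a,.007),onz(c,b,.007);print('brush',A,B,np.linalg.norm(A-B))
A,B=onz(t,(204,278),.007),onz(t,(265,322),.007);print('big',np.linalg.norm(A-B))
print('sleeve top',[onz(t,p,.178)for p in((433,165),(439,175),(446,185))])
print('hp corners',[onz(t,p,.09)for p in((377,164),(432,168),(426,226),(370,220))])
for n,c,(x,y) in(('t',t,(350,140)),('s',s,(230,220))):
    cv2.imwrite(f'pics/crop_{n}.png',cv2.resize(c['image'][y:y+100,x:x+110],None,fx=5,fy=5,interpolation=2))
a=cv2.imread('pics/crop_t.png');b=cv2.imread('pics/crop_s.png')
cv2.imwrite('pics/crop.png',cv2.resize(np.vstack([np.hstack([a,b])]),(800,364)))
E
```

```text
((243.04241943359375, 199.1742706298828), (55.63785171508789, 56.811195373535156), 43.64773178100586) ((349.2726135253906, 163.7857208251953), (38.37358856201172, 46.09397506713867), 95.7391586303711)
cork [0.50764425 0.25751292 0.08151323] 0.002995833103654762
brush [ 0.61300817 -0.02013257  0.007     ] [0.43169294 0.01256023 0.007     ] 0.18423905795569576
brush [ 0.6189582 -0.0193623  0.007    ] [0.42962671 0.02162917 0.007     ] 0.19371813381843023
big 0.2298467571144158
sleeve top [array([ 0.60535377, -0.26464618,  0.178     ]), array([ 0.57905634, -0.28067534,  0.178     ]), array([ 0.55293308, -0.29927928,  0.178     ])]
hp corners [array([ 0.61843324, -0.12912508,  0.09      ]), array([ 0.61099433, -0.28810891,  0.09      ]), array([ 0.44332365, -0.27207437,  0.09      ]), array([ 0.45605094, -0.11179427,  0.09      ])]
```

View pics/crop.png

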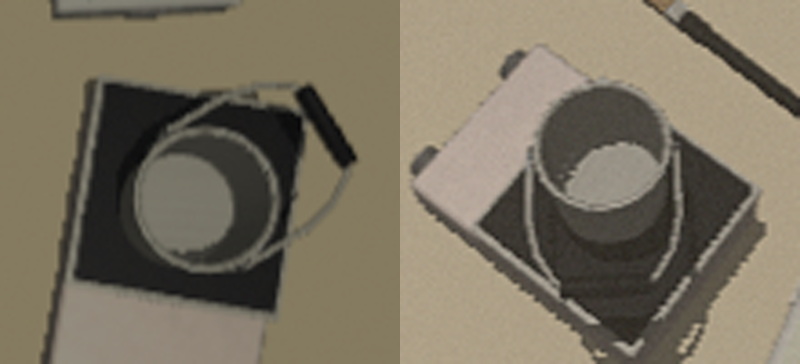

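```bash
python3 - <<'E'
from h import *
import pickle
d=pickle.load(open('c0.pkl','rb'));t,s=d['top'],d['scene']
P,e=tri(t,(406.7,194.7),s,(286.1,259.9));print('rim',P,e, onz(t,(406.7,194.7),.19),onz(s,(286.1,259.9),.19))
S=onz(t,(439.9,174.7),.178);e1=onz(t,(433.3,164.7),.178);e2=onz(t,(446.8,184.6),.178)
print(S,np.degrees(np.arctan2(*(S-P)[[1,0]])),np.degrees(np.arctan2(*(e1-e2)[[1,0]])))
print(rel([.41,.10,.32],[np.pi,0,1.6]));print(rel([.575,-.27,.30],[np.pi,0,.56]))
print(R.from_rotvec((0,0,1)).as_rotvec())
E
```

```text
rim [ 0.52615708 -0.19135295  0.18960947] 0.0065281959068797316 [ 0.52342023 -0.19310084  0.19      ] [ 0.52903045 -0.1897304   0.19      ]
[ 0.57992018 -0.28305006  0.178     ] -59.61640073927263 34.59308484508428
(array([-0.8001, -0.6871, -0.2223]), array([-5.000e-04,  3.000e-04,  6.817e-01]))
(array([-1.5873, -1.3243, -0.1718]), array([-4.0000e-04,  6.0000e-04,  1.3438e+00]))
[0. 0. 1.]
```

```bash
python3 -m pendant '[[-0.8,-0.687,-0.222,0,0,0.68],[-0.8,-0.687,-0.222,0,0,0.68],[-0.8,-0.687,-0.222,0,0,0.68],[-0.8,-0.687,-0.222,0,0,0.68],[-0.8,-0.687,-0.222,0,0,0.68],[-0.8,-0.687,-0.222,0,0,0.68],[-0.8,-0.687,-0.222,0,0,0.68],[-0.8,-0.687,-0.222,0,0,0.68]]' 0.55; python3 - <<'E'
from h import *
print(rel([.575,-.27,.30],[np.pi,0,.56]))
E
```

```text
clock: 1.15
eef_pos: [0.411, 0.0974, 0.3206]
tcp_rot: [3.141, 0.0, 1.598]
contact_force: [-0.6, -0.2, 0.4]
gripper_width: 0.548
grip_force: 0.0
(array([-0.9291,  0.3852,  0.0521]), array([ 6.000e-04, -2.000e-04,  6.606e-01]))
```

```bash
python3 -m pendant '[[-0.93,0.385,0.052,0,0,0.66],[-0.93,0.385,0.052,0,0,0.66],[-0.93,0.385,0.052,0,0,0.66],[-0.93,0.385,0.052,0,0,0.66],[-0.93,0.385,0.052,0,0,0.66],[-0.93,0.385,0.052,0,0,0.66],[-0.93,0.385,0.052,0,0,0.66],[-0.93,0.385,0.052,0,0,0.66],[-0.93,0.385,0.052,0,0,0.66]]'; python3 - <<'E'
from h import *
import pickle
w=cap('wrist','w1.png');pickle.dump(w,open('w1.pkl','wb'))
print(proj(w,[[.58,-.283,.178],[.526,-.191,.19]]))
E
```

```text
clock: 2.28
eef_pos: [0.5759, -0.2655, 0.2991]
tcp_rot: [-3.141, 0.0, 0.567]
contact_force: [-0.8, 0.5, -0.2]
gripper_width: 0.549
grip_force: 0.0
[[341.30047544 205.38523608]
 [220.72041461 205.06038599]]
```

View pics/w1.png

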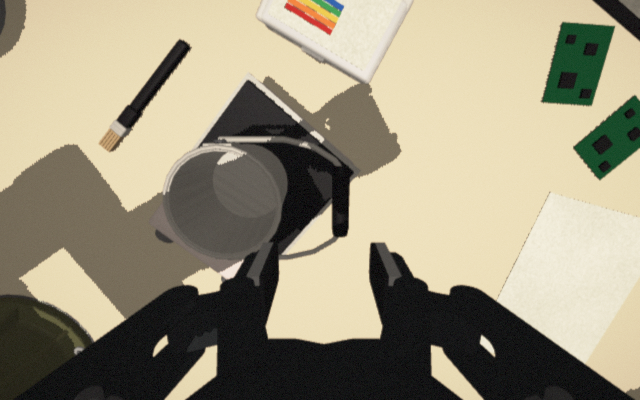

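Wrist view: sleeve centre at (341.5,202), vertical in the image, so the yaw is right. Rim centre is near (225,201). Both agree with the first fix.

```bash
python3 - <<'E'
from h import *
import pickle
d=pickle.load(open('c0.pkl','rb'));t=d['top'];w=pickle.load(open('w1.pkl','rb'))
S,e=tri(t,(439.9,174.7),w,(341.5,202));print(S,e,onz(w,(341.5,202),.178))
Q,e=tri(t,(406.7,194.7),w,(225,201));print(Q,e,onz(w,(225,201),.19))
a,b=onz(w,(343,167),.178),onz(w,(341,237),.178);print(np.degrees(np.arctan2(*(a-b)[[1,0]])))
T=onz(w,(341.5,202),.178);T[2]=.158
print(rel(T,[np.pi,0,.555]))
E
```

```text
[ 0.58112164 -0.28378347  0.17185886] 0.002450738576432921 [ 0.58279706 -0.28137932  0.178     ]
[ 0.52571973 -0.19311024  0.18060255] 0.005212791206342845 [ 0.5313135  -0.19247582  0.19      ]
31.79159516898613
(array([-0.007 ,  0.043 ,  0.3536]), array([-0.0001, -0.0001,  0.0078]))
```

```bash
python3 -m pendant '[[-0.007,0.043,0.1,0,0,0.008],[-0.007,0.043,0.2,0,0,0.008],[-0.007,0.043,0.28,0,0,0.008],[-0.007,0.043,0.33,0,0,0.008],[-0.007,0.043,0.356,0,0,0.008],[-0.007,0.043,0.356,0,0,0.008]]'; python3 -m pendant '[[0,0,0,0,0,0],[0,0,0,0,0,0],[0,0,0,0,0,0],[0,0,0,0,0,0]]' 0; python3 - <<'E'
from h import *
cap('wrist','w2.png')
E
```

```text
clock: 3.08
eef_pos: [0.5827, -0.2822, 0.1571]
tcp_rot: [-3.141, 0.0, 0.554]
contact_force: [0.5, 0.3, -0.0]
gripper_width: 0.547
grip_force: 0.0
clock: 3.58
eef_pos: [0.5827, -0.2829, 0.1572]
tcp_rot: [3.141, -0.0, 0.553]
contact_force: [-0.3, 0.3, 0.3]
gripper_width: 0.166
grip_force: 58.5
```

View pics/w2.png

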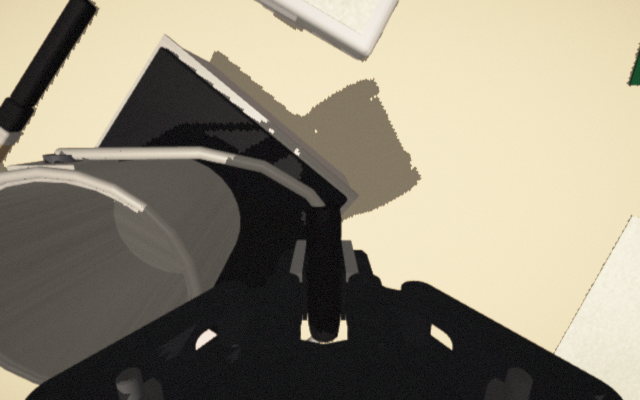

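Sleeve is firmly pinched between the pads (image x≈322). Swinging the bail up along the arc.

```bash
python3 -m pendant '[[0,-0.003,-0.041,0,0,0],[0,-0.013,-0.081,0,0,0],[0,-0.029,-0.119,0,0,0],[0,-0.05,-0.154,0,0,0],[0,-0.077,-0.186,0,0,0],[0,-0.077,-0.186,0,0,0]]'; python3 -m pendant '[[0,-0.031,-0.027,0,0,0],[0,-0.066,-0.048,0,0,0],[0,-0.105,-0.064,0,0,0],[0,-0.145,-0.074,0,0,0],[0,-0.186,-0.077,0,0,0],[0,-0.186,-0.077,0,0,0]]'
```

```text
clock: 4.38
eef_pos: [0.5665, -0.2561, 0.2328]
tcp_rot: [3.14, -0.001, 0.554]
contact_force: [-0.8, 0.5, -2.2]
gripper_width: 0.165
grip_force: 58.6
clock: 5.12
eef_pos: [0.5269, -0.1923, 0.2643]
tcp_rot: [3.139, -0.001, 0.554]
contact_force: [-3.1, -2.1, 10.8]
gripper_width: 0.166
grip_force: 60.1
```

```bash
python3 -m pendant '[[0,0,-0.006,0,0,0],[0,0,-0.012,0,0,0],[0,0,-0.02,0,0,0],[0,0,-0.03,0,0,0],[0,0,-0.045,0,0,0],[0,0,-0.07,0,0,0],[0,0,-0.095,0,0,0],[0,0,-0.11,0,0,0],[0,0,-0.12,0,0,0],[0,0,-0.12,0,0,0],[0,0,-0.12,0,0,0]]'; python3 - <<'E'
from h import *
import pickle
c={n:cap(n,n+'3.png') for n in('top','scene','wrist')}
a=cv2.resize(c['top']['image'][130:290,180:480],(800,427));b=cv2.resize(c['scene']['image'][120:340,200:420],(400,400))
cv2.imwrite('pics/l3.png',np.hstack([cv2.resize(a,(400,213)),np.zeros((213,1,3),np.uint8),cv2.resize(b,(213,213))]))
cv2.imwrite('pics/v3.png',np.hstack([cv2.resize(c['wrist']['image'],(480,300)),cv2.resize(c['scene']['image'][120:340,200:420],(300,300))]))
print(rel([.48,.03,.312],[np.pi,0,.554]))
E
```

```text
clock: 6.5
eef_pos: [0.5273, -0.1933, 0.3098]
tcp_rot: [-3.141, 0.0, 0.553]
contact_force: [-0.5, 0.5, -4.5]
gripper_width: 0.166
grip_force: 58.5
(array([ 0.1928, -0.5371, -0.0053]), array([-0.0002,  0.0002, -0.0004]))
```

View pics/v3.png

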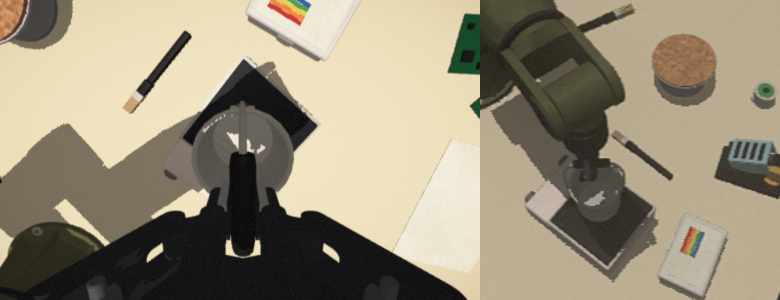

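The pot hangs level from the grip, with about 4.5 N on the wrist and the base clear of the plate. Carrying it over to the rest.

```bash
python3 -m pendant '[[0.001,-0.002,0,0,0,0],[0.006,-0.011,0,0,0,0],[0.02,-0.035,0,0,0,0],[0.042,-0.076,0,0,0,0],[0.074,-0.133,0,0,0,0],[0.115,-0.207,0,0,0,0],[0.163,-0.293,0,0,0,0],[0.215,-0.386,0,0,0,0],[0.275,-0.493,0,0,0,0],[0.335,-0.6,0,0,0,0],[0.387,-0.693,0,0,0,0],[0.435,-0.779,0,0,0,0],[0.476,-0.853,0,0,0,0],[0.508,-0.91,0,0,0,0],[0.53,-0.951,0,0,0,0],[0.544,-0.975,0,0,0,0],[0.549,-0.984,0,0,0,0],[0.55,-0.986,0,0,0,0],[0.55,-0.986,0,0,0,0],[0.55,-0.986,0,0,0,0]]'; python3 - <<'E'
from h import *
import pickle
c={n:cap(n) for n in('top','scene','wrist')};pickle.dump(c,open('c4.pkl','wb'))
cv2.imwrite('pics/v4.png',np.hstack([cv2.resize(c['wrist']['image'],(480,300)),cv2.resize(c['scene']['image'][80:240,270:430],(300,300))]))
E
```

```text
clock: 9.15
eef_pos: [0.5074, 0.2574, 0.3101]
tcp_rot: [3.142, -0.0, 0.553]
contact_force: [0.2, 0.7, -4.5]
gripper_width: 0.163
grip_force: 58.5
```

View pics/v4.png

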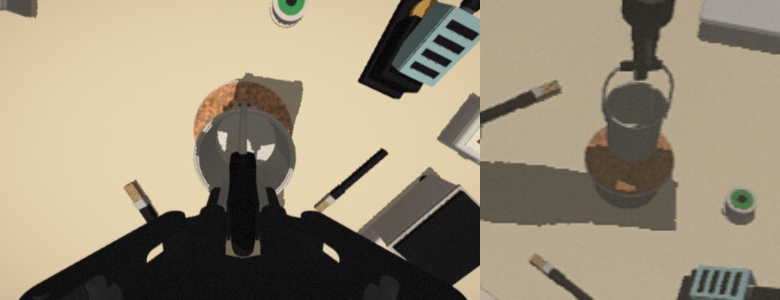

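Pot is over the cork, concentric to within a few mm: cork edges at x≈193 and 297, pot centre at x≈244. Lowering it gently and feeling for contact.

```bash
python3 -m pendant '[[0,0,0.01,0,0,0],[0,0,0.03,0,0,0],[0,0,0.055,0,0,0],[0,0,0.075,0,0,0],[0,0,0.09,0,0,0],[0,0,0.1,0,0,0],[0,0,0.107,0,0,0],[0,0,0.112,0,0,0],[0,0,0.116,0,0,0],[0,0,0.116,0,0,0]]'; python3 -m pendant '[[0,0,0.003,0,0,0],[0,0,0.006,0,0,0],[0,0,0.009,0,0,0]]'; python3 -m pendant '[[0,0,0.003,0,0,0],[0,0,0.006,0,0,0],[0,0,0.009,0,0,0]]'
```

```text
clock: 10.55
eef_pos: [0.5072, 0.2578, 0.2636]
tcp_rot: [-3.142, 0.0, 0.553]
contact_force: [-0.7, -1.0, -4.1]
gripper_width: 0.167
grip_force: 58.5
clock: 10.92
eef_pos: [0.5072, 0.2578, 0.26]
tcp_rot: [-3.142, -0.0, 0.553]
contact_force: [-0.6, -0.4, -3.5]
gripper_width: 0.167
grip_force: 58.5
clock: 11.3
eef_pos: [0.5077, 0.258, 0.2581]
tcp_rot: [3.141, -0.003, 0.553]
contact_force: [-3.7, -1.4, 14.3]
gripper_width: 0.166
grip_force: 60.5
```

```bash
python3 -m pendant '[[0,0,-0.006,0,0,0],[0,0,-0.006,0,0,0]]';python3 -m pendant '[[0.0,0.041,0.003,0,0,0],[0,0.081,0.013,0,0,0],[0,0.119,0.029,0,0,0],[0,0.154,0.05,0,0,0],[0,0.186,0.077,0,0,0],[0,0.186,0.077,0,0,0]]'
```

```text
clock: 11.55
eef_pos: [0.5072, 0.2578, 0.2587]
tcp_rot: [-3.142, 0.0, 0.553]
contact_force: [-0.2, 0.2, -4.9]
gripper_width: 0.164
grip_force: 58.6
clock: 12.3
eef_pos: [0.5464, 0.1937, 0.2268]
tcp_rot: [-3.141, 0.002, 0.552]
contact_force: [0.2, 1.9, -1.7]
gripper_width: 0.166
grip_force: 58.8
```

```bash
python3 -m pendant '[[0,0.026,0.031,0,0,0],[0,0.048,0.066,0,0,0],[0,0.064,0.104,0,0,0],[0,0.073,0.144,0,0,0],[0,0.076,0.167,0,0,0],[0,0.076,0.167,0,0,0]]';python3 -m pendant '[[0,0,0,0,0,0],[0,0,0,0,0,0],[0,0,0,0,0,0]]' 0.5; python3 -m pendant '[[0,0,-0.03,0,0,0],[0,0,-0.09,0,0,0],[0,0,-0.2,0,0,0],[0,0,-0.35,0,0,0],[0,0,-0.45,0,0,0],[0,0,-0.45,0,0,0]]'; python3 - <<'E'
from h import *
import pickle
c={n:cap(n) for n in('top','scene','wrist')};pickle.dump(c,open('c5.pkl','wb'))
cv2.imwrite('pics/v5.png',np.hstack([cv2.resize(c['wrist']['image'],(480,300)),cv2.resize(c['scene']['image'][80:240,270:430],(300,300))]))
E
```

```text
clock: 13.05
eef_pos: [0.5621, 0.1687, 0.1605]
tcp_rot: [-3.141, 0.001, 0.553]
contact_force: [-0.5, 1.9, -0.3]
gripper_width: 0.165
grip_force: 58.9
clock: 13.42
eef_pos: [0.5624, 0.1687, 0.1617]
tcp_rot: [3.141, -0.001, 0.553]
contact_force: [-0.2, -0.6, -0.5]
gripper_width: 0.502
grip_force: 0.0
clock: 14.18
eef_pos: [0.5627, 0.1688, 0.3456]
tcp_rot: [3.139, -0.006, 0.553]
contact_force: [-0.1, 0.1, -1.0]
gripper_width: 0.501
grip_force: 0.0
```

View pics/v5.png

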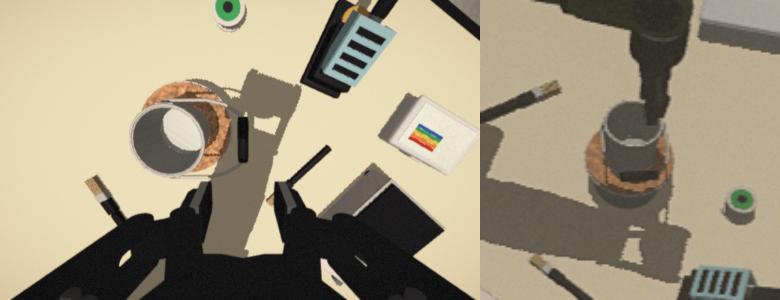

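Bail now lies on the −y side (sleeve at (243,140) in the wrist view) and the mouth is clear. The pot stands upright on the cork, rim centre near (168,139). Next is the brush.

```bash
python3 - <<'E'
from h import *
import pickle
w=pickle.load(open('w1.pkl','rb'));d=pickle.load(open('c0.pkl','rb'));c=pickle.load(open('c5.pkl','rb'))
h=(185.5,43.5);b=(106,147)
H,B=onz(w,h,.007),onz(w,b,.007);print(H,B,np.linalg.norm(H-B),np.degrees(np.arctan2(*(B-H)[[1,0]])))
print(tri(w,h,d['scene'],(340.5,250)),tri(w,b,d['scene'],(297,216.5)),tri(w,h,d['top'],(338,169)))
print('rim',onz(c['wrist'],(224,186),.1845)); print('tri',tri(c['wrist'],(224,186),c['scene'],(270+153*160/300,80+122*160/300)))
print(monitor.get_obs()['joint_pos'])
E
```

```text
[ 0.6195016  -0.02294462  0.007     ] [0.43550179 0.01618294 0.007     ] 0.1881140577039758 167.99487998331148
(array([ 0.61790076, -0.01068967, -0.01601189]), np.float64(0.002802555449568756)) (array([ 0.4214895 ,  0.03306739, -0.0231394 ]), np.float64(0.0004438057333930435)) (array([ 0.61678089, -0.0196764 , -0.00196958]), np.float64(0.005151491103386081))
rim [0.51275864 0.25747085 0.1845    ]
tri (array([0.51129316, 0.25745683, 0.1870682 ]), np.float64(0.004555378246912427))
[ 2.29008431e-01  3.31711570e-01  1.23030456e+00 -1.01792168e-05
  1.58096810e+00  1.24648013e+00]
```

```bash
cat >> h.py <<'E'
def ori(yaw,beta):
    return (R.from_euler('z',yaw,degrees=True)*R.from_euler('x',180,degrees=True)*R.from_euler('y',beta,degrees=True)).as_euler('xyz')
E
python3 - <<'E'
from h import *
print(rel([.574,-.012,.12],ori(-12,-10)),rel([.574,-.012,.004],ori(-12,-10)))
E
```

```text
(array([-0.2111,  0.4   ,  0.5514]), array([ 0.0424, -0.1048,  0.4843])) (array([-0.2107,  0.4002,  0.8414]), array([ 0.0424, -0.1048,  0.4843]))
```

```bash
python3 -m pendant '[[-0.1,0.19,0.1,0,0,0.2],[-0.21,0.4,0.2,0.042,-0.105,0.484],[-0.21,0.4,0.35,0.042,-0.105,0.484],[-0.21,0.4,0.45,0.042,-0.105,0.484],[-0.211,0.4,0.551,0.042,-0.105,0.484],[-0.211,0.4,0.551,0.042,-0.105,0.484],[-0.211,0.4,0.551,0.042,-0.105,0.484]]'; python3 - <<'E'
from h import *
w=cap('wrist','w6.png')
print(rel([.574,-.012,.004],ori(-12,-10)));print(proj(w,[[.617,-.020,.007],[.432,.018,.007],[.574,-.012,.007]]))
E
```

```text
clock: 15.2
eef_pos: [0.5754, -0.0114, 0.1231]
tcp_rot: [-3.141, 0.171, -0.207]
contact_force: [0.6, -0.0, 1.0]
gripper_width: 0.496
grip_force: 0.0
(array([0.0469, 0.0027, 0.2955]), array([-0.0001, -0.0032,  0.0014]))
[[323.19505728 131.02561342]
 [324.39326639 305.85439476]
 [324.46804501 181.24520716]]
```

View pics/w6.png

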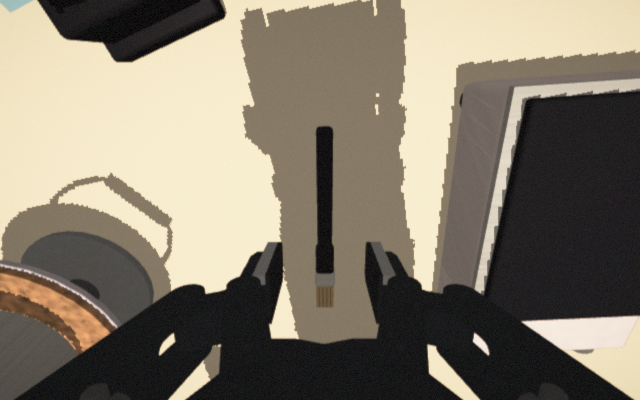

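Brush lies on the gripper's centre line, handle end (324,127) to bristle tip (325,306), as predicted.

```bash
python3 -m pendant '[[0.01,0.001,0.08,0,0,0],[0.025,0.002,0.17,0,-0.003,0],[0.038,0.003,0.245,0,-0.003,0],[0.045,0.003,0.285,0,-0.003,0],[0.047,0.003,0.296,0,-0.003,0],[0.047,0.003,0.296,0,-0.003,0]]'; python3 -m pendant '[[0,0,0,0,0,0],[0,0,0,0,0,0],[0,0,0,0,0,0],[0,0,0,0,0,0]]' 0;python3 - <<'E'
from h import *
print(monitor.get_obs()['joint_pos'],rel([.50,.05,.28],ori(8,30)))
E
```

```text
clock: 16.0
eef_pos: [0.5732, -0.0125, 0.0023]
tcp_rot: [-3.141, 0.176, -0.209]
contact_force: [0.0, -0.4, 0.6]
gripper_width: 0.499
grip_force: 0.0
clock: 16.5
eef_pos: [0.5731, -0.0126, 0.0021]
tcp_rot: [-3.141, 0.176, -0.209]
contact_force: [-0.4, 0.2, 6.4]
gripper_width: 0.15
grip_force: 59.9
[-0.09455883  0.71555992  1.48979839  0.02246592  1.1115924   1.67336775] (array([-0.3299, -0.1154, -0.6468]), array([ 0.039,  0.441, -0.223]))
```

```bash
python3 -m pendant '[[0,0,-0.05,0,0,0],[-0.03,0,-0.15,0,0,0],[-0.1,-0.03,-0.3,0,0.1,0],[-0.2,-0.07,-0.45,0.02,0.2,-0.1],[-0.28,-0.1,-0.58,0.03,0.3,-0.15],[-0.33,-0.115,-0.647,0.039,0.441,-0.223],[-0.33,-0.115,-0.647,0.039,0.441,-0.223],[-0.33,-0.115,-0.647,0.039,0.441,-0.223]]';python3 - <<'E'
from h import *
print(monitor.get_obs()['joint_pos'],rel([.45,.18,.35],ori(26,55)))
E
```

```text
clock: 17.5
eef_pos: [0.499, 0.0499, 0.2796]
tcp_rot: [-3.141, -0.522, 0.139]
contact_force: [0.7, 0.1, -0.0]
gripper_width: 0.141
grip_force: 59.1
[-0.01000208 -0.1073649   1.93012646  0.10368005  0.80391212  1.36920641] (array([ 0.0217, -0.3393, -0.1904]), array([ 0.1361,  0.2762, -0.149 ]))
```

```bash
python3 - <<'E'
from h import *
G=R.from_euler('xyz',[-3.141,.176,-.209])
tt=G.inv().apply(np.array([.432,.018,.007])-[.5731,-.0126,.0021]);he=G.inv().apply(np.array([.617,-.020,.007])-[.5731,-.0126,.0021]);print(tt,he)
C=np.array([.511,.2575]);u=np.array([np.cos(np.radians(26)),np.sin(np.radians(26))])
for b in(55,):
  o=R.from_euler('xyz',ori(26,b))
  for z in(.23,.096):
    tip=np.r_[C-.02*u,z];p=tip-o.apply(tt);print(b,z,p,rel(p,ori(26,b)),'handle end',p+o.apply(he))
c={n:cap(n) for n in('scene','top')}
o=monitor.get_obs();A=R.from_euler('xyz',o['tcp_rot']);T=o['eef_pos']+A.apply(tt)
q=proj(c['scene'],T)[0].astype(int);print('tip',T,q,proj(c['top'],T))
x,y=max(q[0]-60,0),max(q[1]-60,0)
cv2.imwrite('pics/v7.png',cv2.resize(c['scene']['image'][y:y+120,x:x+120],None,fx=4,fy=4));print(x,y)
E
```

```text
[-0.14300604 -0.00064631  0.02045571] [ 0.04293497 -0.00187696 -0.01261133]
55 0.23 [0.55197044 0.27676353 0.3588766 ] (array([ 0.2806, -0.5435, -0.0668]), array([ 0.1361,  0.2762, -0.149 ])) handle end [0.56399669 0.28471743 0.40128043]
55 0.096 [0.55197044 0.27676353 0.2248766 ] (array([ 0.1135, -0.5433,  0.2235]), array([ 0.1361,  0.2762, -0.149 ])) handle end [0.56399669 0.28471743 0.26728043]
tip [0.38690992 0.03470507 0.19018761] [284 179] [[317.95550889 244.90610878]]
224 119
```

View pics/v7.png

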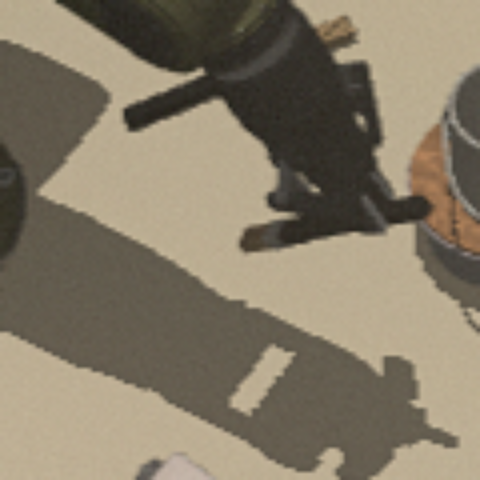

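Brush is held; its tip sits where predicted, at scene pixel (285,179). Moving over the pot.

```bash
python3 -m pendant '[[0.035,0,-0.065,0,0.03,0],[0.075,0,-0.13,0.03,0.08,-0.03],[0.12,-0.1,-0.15,0.07,0.14,-0.07],[0.18,-0.22,-0.15,0.1,0.2,-0.11],[0.22,-0.34,-0.13,0.136,0.276,-0.149],[0.25,-0.45,-0.09,0.136,0.276,-0.149],[0.281,-0.543,-0.067,0.136,0.276,-0.149],[0.281,-0.543,-0.067,0.136,0.276,-0.149],[0.281,-0.543,-0.067,0.136,0.276,-0.149]]';python3 - <<'E'
from h import *
tt=np.array([-0.14300604,-0.00064631,0.02045571])
o=monitor.get_obs();A=R.from_euler('xyz',o['tcp_rot']);T=o['eef_pos']+A.apply(tt);print('tip',T,o['joint_pos'])
c={n:cap(n) for n in('scene','top','wrist')}
a=c['scene']['image'][80:240,270:430];b=c['top']['image'][120:280,180:340]
print([proj(c[n],T)[0] for n in c])
cv2.imwrite('pics/v8.png',np.hstack([cv2.resize(a,(400,400)),cv2.resize(b,(400,400))]))
print(rel([0.55197044,0.27676353,0.2248766],ori(26,55)))
E
```

```text
clock: 18.73
eef_pos: [0.5531, 0.2765, 0.3575]
tcp_rot: [-3.141, -0.957, 0.453]
contact_force: [-0.5, 0.7, -0.3]
gripper_width: 0.146
grip_force: 59.0
tip [0.49377693 0.24837431 0.22884117] [ 0.38043677 -0.01888772  1.83126743  0.16422725  0.37833586  1.37595705]
[array([346.96148292, 137.2071669 ]), array([233.85949945, 200.55924195]), array([320.81717941, 425.55314544])]
(array([-0.2741, -0.0033,  0.1907]), array([ 0.0004,  0.0007, -0.0005]))
```

View pics/v8.png

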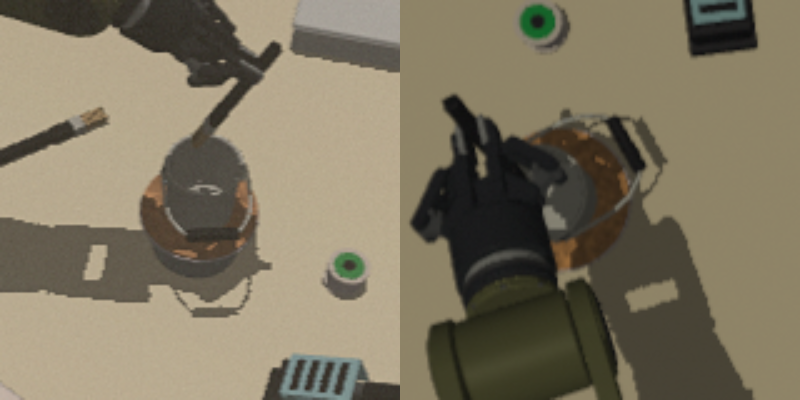

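Scene view: tip at crop (200,138), over the mouth's robot side, and the pot is upright. Lowering while watching joint 5.

```bash
python3 -m pendant '[[-0.04,0,0.028,0,0,0],[-0.08,-0.002,0.056,0,0,0],[-0.123,-0.003,0.085,0,0,0],[-0.14,-0.003,0.096,0,0,0],[-0.14,-0.003,0.096,0,0,0]]';python3 - <<'E'
from h import *
tt=np.array([-0.14300604,-0.00064631,0.02045571])
o=monitor.get_obs();A=R.from_euler('xyz',o['tcp_rot']);T=o['eef_pos']+A.apply(tt);print('tip',T,o['joint_pos'])
C=np.array([.511,.2575]);u=np.array([np.cos(np.radians(26)),np.sin(np.radians(26))])
for b,z,r in((55,.12,.02),(50,.12,.022),(48,.097,.026),(50,.097,.025)):
    q=R.from_euler('xyz',ori(26,b));print(b,z,rel(np.r_[C-r*u,z]-q.apply(tt),ori(26,b)))
E
```

```text
clock: 19.5
eef_pos: [0.5518, 0.277, 0.2906]
tcp_rot: [-3.141, -0.959, 0.453]
contact_force: [0.3, 0.6, 0.2]
gripper_width: 0.138
grip_force: 59.1
tip [0.49270762 0.24897496 0.16183804] [0.38300954 0.0474891  1.92764638 0.27197316 0.21647445 1.2646145 ]
55 0.12 (array([-0.0854,  0.0008,  0.0601]), array([ 0.0001,  0.0007, -0.0003]))
50 0.12 (array([-0.0852,  0.0008,  0.0873]), array([ 0.0001, -0.0549, -0.0003]))
48 0.097 (array([-0.1375,  0.0008,  0.1248]), array([ 0.0001, -0.0771, -0.0003]))
50 0.097 (array([-0.1365,  0.0008,  0.1142]), array([ 0.0001, -0.0549, -0.0003]))
```

```bash
python3 -m pendant '[[-0.02,0,0.025,0,-0.02,0],[-0.05,0,0.05,0,-0.04,0],[-0.085,0,0.08,0,-0.06,0],[-0.115,0.001,0.105,0,-0.077,0],[-0.125,0.001,0.115,0,-0.077,0],[-0.125,0.001,0.115,0,-0.077,0]]';python3 - <<'E'
from h import *
tt=np.array([-0.14300604,-0.00064631,0.02045571])
o=monitor.get_obs();A=R.from_euler('xyz',o['tcp_rot']);T=o['eef_pos']+A.apply(tt);print('tip',T,o['joint_pos'])
C=np.array([.511,.2575]);u=np.array([np.cos(np.radians(26)),np.sin(np.radians(26))])
b=48;q=R.from_euler('xyz',ori(26,b))
for z in(.097,.092): print(rel(np.r_[C-.026*u,z]-q.apply(tt),ori(26,b)))
E
```

```text
clock: 20.25
eef_pos: [0.5598, 0.281, 0.2227]
tcp_rot: [-3.141, -0.838, 0.454]
contact_force: [-0.8, -0.8, -0.4]
gripper_width: 0.141
grip_force: 59.1
tip [0.48719546 0.24624965 0.10272087] [0.38720221 0.16936451 1.90786018 0.21679986 0.23314682 1.31505534]
(array([-0.0101,  0.0008,  0.0101]), array([-0.0002,  0.0001,  0.    ]))
(array([-0.0194,  0.0008,  0.0185]), array([-0.0002,  0.0001,  0.    ]))
```

```bash
python3 -m pendant '[[-0.008,0,0.008,0,0,0],[-0.016,0.001,0.016,0,0,0],[-0.016,0.001,0.016,0,0,0]]'; python3 -m pendant '[[0,0,0,0,0,0],[0,0,0,0,0,0],[0,0,0,0,0,0],[0,0,0,0,0,0]]' 0.5; python3 -m pendant '[[0,0,-0.03,0,0,0],[0,0,-0.08,0,0,0],[0,0,-0.16,0,0,0],[0,0,-0.25,0,0,0],[0,0,-0.35,0,0,0],[0,0,-0.4,0,0,0],[0,0,-0.4,0,0,0]]'; python3 - <<'E'
from h import *
c={n:cap(n) for n in('scene','top','wrist')}
a=c['scene']['image'][60:300,220:460];b=cv2.resize(c['wrist']['image'],(400,250))
t=cv2.resize(c['top']['image'][60:260,180:460],(400,286))
cv2.imwrite('pics/v9.png',np.hstack([cv2.resize(a,(400,536)),np.vstack([b,t])]))
E
```

```text
clock: 20.62
eef_pos: [0.5604, 0.2807, 0.2138]
tcp_rot: [-3.141, -0.838, 0.454]
contact_force: [0.1, 0.7, -0.7]
gripper_width: 0.142
grip_force: 59.1
clock: 21.12
eef_pos: [0.5605, 0.2808, 0.2143]
tcp_rot: [-3.141, -0.838, 0.454]
contact_force: [-0.2, 0.2, 0.9]
gripper_width: 0.5
grip_force: 0.0
clock: 22.0
eef_pos: [0.4531, 0.2284, 0.3229]
tcp_rot: [3.141, -0.842, 0.454]
contact_force: [0.4, -0.8, -0.7]
gripper_width: 0.497
grip_force: 0.0
```

View pics/v9.png

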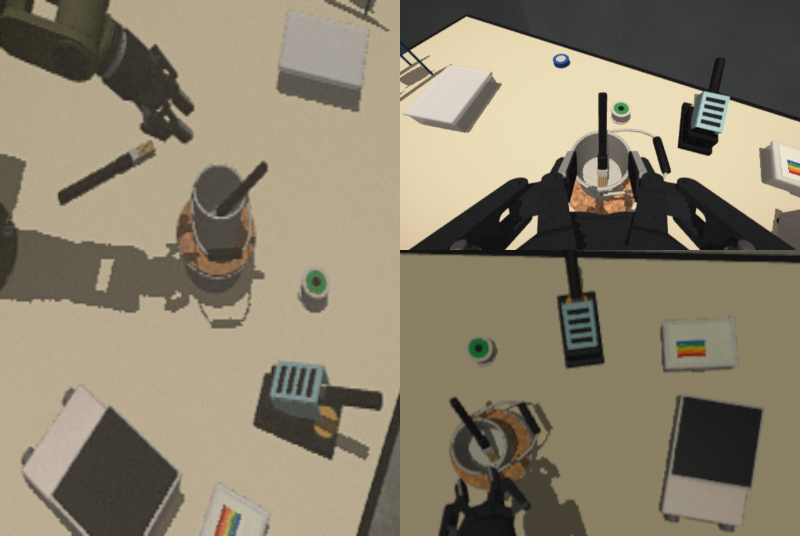

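The brush stands in the pot, bristles on the floor and handle leaning on the far rim. The pot is upright on the cork, the bail is down, and the bystanders are where they were.

```bash
python3 -c "
from station import ticket
print(ticket.finish_job())"
```

```text
the job is handed in; nothing more can be done
None
```

The job is done and handed in at about 22 s of the allowed 72 s: the pot stands upright on the cork rest with its bail laid down, the small flux brush stands in it bristles down, and the spool and parts box were not touched.

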